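# Unlock the indexing head and hold it at the third click

## Task

Pull the locking plug straight up out of the indexing head and stand it upright on the bench clear of the head. Then turn the head's grip bar clockwise (seen from above) from its home position, counting the clicks, to the third click and no further, and finish while still gripping the bar there with the plunger home in the notch: the dial springs back towards home if it is let go. Leave the drill chuck, the chuck key and the ring gauge where they are.

Things in the scene. Friction and masses are not known exactly. Their poses are not given: they have to be found in the camera images.
- index_head: Grey round base, 170 mm across, fixed to the bench, top face 15.5 mm above it; origin at the centre of its underside, on the dial's vertical axis. On it lies a steel dial 100 mm across, top at 40 mm. The plug's socket is at x = -64 mm, y = 0 in its frame. A dark plunger block, top 40 mm above the bench, stands 52 to 88 mm from the axis, about 40 degrees clockwise from its x axis.
- socket (a point): Centre of the floor of the locking plug's socket, 15.5 mm above the bench, in a bore 27 mm wide and 12 mm deep (rim at 27.5 mm). At home two prongs of the dial (27 mm apart, 9 mm thick, tops at 40 mm, ending 79 mm from the axis) straddle the plug above it and so lock the dial.
- lock_plug: Steel cylindrical plug, 24 mm across, 60 mm long, 0.15 to 0.31 kg, upright in the socket, its top 75.5 mm above the bench, 35 mm of it free above the dial; origin at the centre of its underside, z along it. Raised 25 mm it is clear of the prongs. Stood on the bench clear of the base, its centre is over 100 mm from the head's axis.
- grip_bar (a point): Black grip bar on the dial's axis, 54 mm long (its x), 12 mm thick (its y), 36 mm high, from 46 to 82 mm above the bench; this point is the centre of its underside, on the axis. It turns with the dial. At home its yaw equals the head's yaw, long axis in line with the socket; clockwise turning lowers its yaw by the dial's joint value.
- index_dial (a joint): Dial angle, rad, 0 at home (start), growing clockwise from above; end stop 1.9. A return spring pushes it home with about 0.15 N m at 0, 0.25 at 1.2 rad; leaving a notch takes about 0.15 N m more. Four notches, 0.40 rad apart, make the clicks; the first comes at 0.26 to 0.50 rad, as the plunger block's place differs between starts, the third 0.80 rad after it.
- plunger (a joint): Travel of the spring plunger that rides on the dial's rim, m: about 0 home in a notch, about 0.0022 on the rim between notches and at the start. It stays home over about 0.05 rad of dial angle either side of a notch's middle, and under 0.0012 over about 0.07 rad. It points at the axis from the plunger block; a black button is its outer end.
- drill_chuck: Bystander: steel drill chuck, 36 mm across, 54 mm high, standing on the bench; origin at the centre of its underside.
- chuck_key: Bystander: steel T-shaped chuck key, 68 x 84 x 17 mm, lying on the bench; origin at the centre of its underside.
- ring_gauge: Bystander: steel ring, 44 mm across, 12 mm high, lying on the bench; origin at the centre of its underside.
Things that resemble listed ones, but are neither listed nor needed, are in the scene too. Leave any brown or purple look-alike of the lock_plug alone.

How it is judged:
By the outcome, as a careful person would: the job done as asked, in the order asked, and still so for the second after the job is handed in, while the arm keeps its last pose, push and grip.
It also fails if it takes over 58 s, if anything falls off the work surface, if the arm or the gripper's body presses on something with over 40 N, if the wrist force passes 120 N, or if a joint passes its speed limit or range.

## Robot

A 6-joint arm with a two-finger parallel gripper is mounted at the origin on a cart in front of the work surface, level with it; the furniture and walls round the work are solid. World frame = base frame: x ahead of the robot, y to its left, z up, the work surface at z = 0. Lengths are in m, angles in rad, forces in N, time in s.
With the tool pointing down it reaches from about 0.3 to 0.875 m from the base axis. Payload 6.4 kg.
Tool frame: the origin (TCP) lies midway between the tips of the shut fingers; the grasp point (between the pads) lies 19 mm behind it (grasp_offset is the distance from the TCP to the grasp point, in m); z points along the fingers, y is the line along which they close (so a half turn about z gives the same grasp; the last joint's range is limited). The gripper opens to 85 mm and grips with 20 to 120 N. Pads are 22 mm wide; open, the fingers measure 114 mm over their backs; the gripper's body (76 mm by 85 mm) begins 54 mm behind the grasp point. The pads swing forward as they close: fully open they stand 13 mm farther back than shut.
Start: joints at [-1.466, 0.181, 1.607, -0, 1.354, -0.206], TCP at [0.176, -0.547, 0.231] pointing down, gripper open.
Joint ranges: [-2.99, 2.99], [-0.89, 2.07], [0.3, 2.58], [-1.14, 4.28], [0, 2.63], [-3.12, 3.12]. Speed limits (rad/s): [2.57, 2.57, 3.01, 3.14, 3.14, 3.14].

## Interface

Orientations are given as a unit quaternion [w, x, y, z].
In Python, from bench import * gives the robot as it stands. The module is installed in compiled form; this text tells all that it offers.
- The arm moves only by the tool servo_tool, never from a script. Its argument "commands" is text: rows parted by semicolons, each of 7 numbers parted by spaces: the turn, a rotation vector about the tool's x, y, z in rad, then the shift along the tool's x, y, z in mm, then the opening, from 0 (shut) to 1 (fully open). In form: wx wy wz dx dy dz claw; .... A call has 1 to 5 rows; each row shifts and turns the commanded pose from where the row before left it, along the tool's axes as they then stand; what a row does not reach is not made up. A row lasts 1/8 s, in which the tool goes at most 62.5 mm and 10.7 degrees, less where a joint would pass 70% of its speed; a pose out of reach is approached as far as the arm can. A call with a gripper value outside its range is refused whole. The fingers move at their own pace and stop on an object; the grip force is fixed at half the most. Time passes only in rows, so rows that do not move let the fingers close. It gives the time, the measured TCP pose, the force, the opening and the grip force at its end, in the units of the state.
- get_obs(): the state, without advancing time (a new reading comes with each control period).
- camera(name): name is "side" or "top"; returns the picture (384x512x3 uint8, blue, green, red); there is no depth.
- calibration(name): a dict with "fx", "fy", "cx", "cy" (pixels), "k1" (the pictures are not rectified: a ray, as slopes to the right and down, at radius r is drawn at 1 + k1 r^2 times it, then the intrinsics apply), "R" (3x3) and "t" (3): a world point X has camera coordinates R X + t. Camera axes: x right, y down, z forward; pixel columns grow to the right and rows downward; lengths in m; the calibration is good to about 2 mm. A picture is of the moment at which its call begins. calibration takes no time and is no camera call.
- hand_in(): hands the job in; it is judged then, once.
The state is a dict: "time_s": time; "q": joint angles; "dq": joint speeds; "joint_efforts": joint torques, N m; "eef_pos": TCP position; "eef_rot": TCP orientation; "wrist_force": force on the tool from outside, world axes, zero at the start; "torque": the same for the moment, N m; "opening": opening from 0.0 (shut) to 1.0 (fully open); "grasp_force": force on a finger pad.
Only numpy, scipy, OpenCV 4.12 (cv2) and the standard library are available. Lean on these libraries where they do the work, as an engineer would, in place of code of your own. Each camera call takes 0.05 s, during which the arm holds its last target. There are 200 camera calls.

## Working session

There is one attempt and no reset: what is moved stays moved. The work goes in short steps, Python scripts to look and compute and a tool call to move; the robot and the scene stay as the last step left them, time stands still between calls to the robot, and variables do not carry over. Pictures are saved under pics/ and viewed, at most 10 in all, crops included, and the job is handed in when it is done.

Besides the shell and the picture viewer there is one more tool, called after "Request:" by a JSON object that holds its "method" and its "body", one argument or row to a line. servo_tool: Moves the arm, as the interface text tells. Its arguments: {"type":"object","properties":{"commands":{"type":"string"}},"required":["commands"]}

```bash
mkdir -p pics
python3 - <<'E'
from bench import *
import cv2,numpy as np
for n in("top","side"):
    cv2.imwrite(f"pics/{n}0.png",cv2.resize(camera(n),(800,600),interpolation=cv2.INTER_CUBIC)); c=calibration(n);print(n,c)
o=get_obs();print(o)
E
```

```text
top {'fx': 387.94908863326697, 'fy': 387.94908863326697, 'cx': 257.00515484250116, 'cy': 185.77822085510107, 'k1': -0.019296260261715506, 'R': array([[ 0.01242991, -0.99951798,  0.02844813],
       [-0.98720865, -0.01678938, -0.15854715],
       [ 0.15894836, -0.02611351, -0.98694149]]), 't': array([-0.1976    ,  0.56373444,  0.82984158])}
side {'fx': 372.9529861691409, 'fy': 372.9529861691409, 'cx': 256.68030794991034, 'cy': 192.36484677992553, 'k1': 0.024866409919199417, 'R': array([[ 0.99854015,  0.05359714, -0.00670247],
       [ 0.02485929, -0.56617274, -0.82391167],
       [-0.04795407,  0.82254226, -0.5666786 ]]), 't': array([-0.51874171, -0.07838173,  1.1144586 ])}
{'time_s': 0.1, 'q': array([-1.46632335e+00,  1.81489300e-01,  1.60790132e+00, -1.47840788e-05,
        1.35383483e+00, -2.06325470e-01]), 'dq': array([ 0.00116214, -0.00113867, -0.00041853, -0.00063071, -0.00109934,
        0.00208098]), 'joint_efforts': array([-4.80525614e-04, -4.45882273e+01, -3.52239347e+01, -2.79135356e-04,
        4.15616450e-03,  5.31024671e-05]), 'eef_pos': array([ 0.17579016, -0.54693745,  0.23046481]), 'eef_rot': array([-8.15705751e-04,  9.87949243e-01,  1.54776050e-01,  3.43499733e-05]), 'wrist_force': array([ 0.63321726, -0.11151975, -0.24555673]), 'torque': array([0.00426742, 0.02409661, 0.01759707]), 'grasp_force': 0.0, 'opening': 0.9974954760919802}
```

View pics/top0.png

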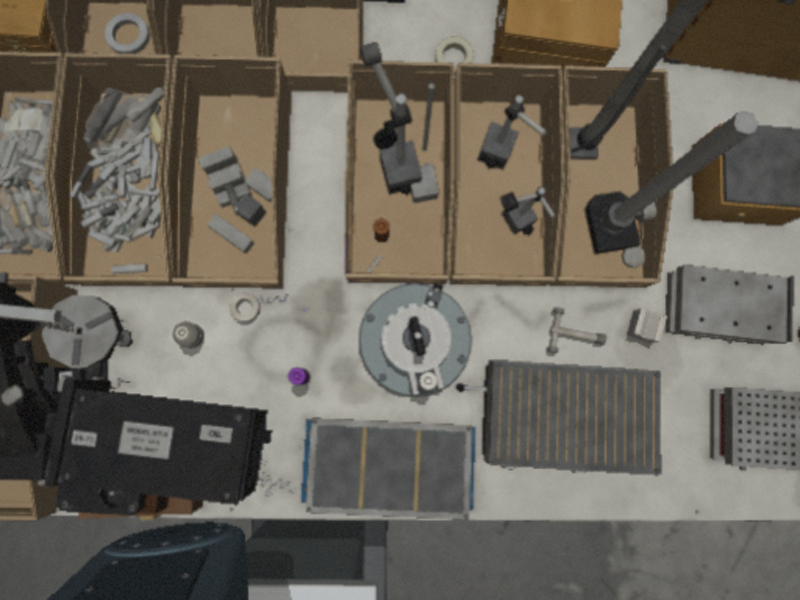

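View pics/side0.png

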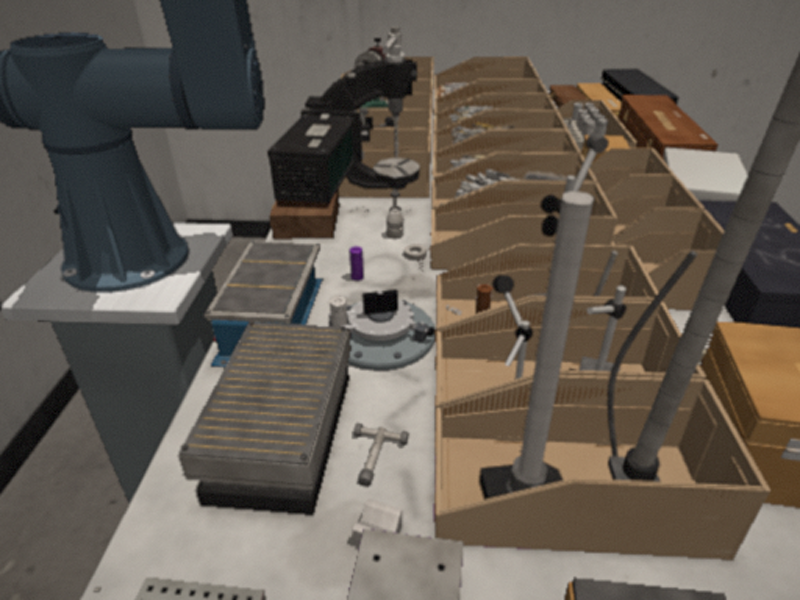

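The top view shows the head at about (415,340), the plug at (428,380), the purple look-alike at (298,376), the chuck at (187,333), the ring at (245,307) and the key at (575,332). Next I'll look at the head close up.

```bash
cat > h.py <<'E'
from bench import *
import cv2,numpy as np
def ray(n,u,v):
    c=calibration(n);d=np.array([(u-c["cx"])/c["fx"],(v-c["cy"])/c["fy"]]);s=d.copy()
    for _ in range(10): s=d/(1+c["k1"]*(s@s))
    R=np.array(c["R"]);return -R.T@c["t"],R.T@np.r_[s,1]
def at(n,u,v,z):
    o,d=ray(n,u,v);return o+d*(z-o[2])/d[2]
def px(n,X):
    c=calibration(n);p=np.array(c["R"])@np.array(X)+c["t"];s=p[:2]/p[2];s=s*(1+c["k1"]*(s@s));return s*c["fx"]+[c["cx"],c["cy"]]
E
python3 - <<'E'
from h import *
t=cv2.imread("pics/top0.png")
a=camera("top")[175:265,220:310];b=camera("side")[175:245,195:285]
a=cv2.resize(a,None,fx=6,fy=6,interpolation=cv2.INTER_CUBIC)
cv2.imwrite("pics/c1.png",a);cv2.imwrite("pics/c2.png",cv2.resize(b,None,fx=6,fy=6,interpolation=cv2.INTER_CUBIC))
E
```

```text
(no output)
```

View pics/c1.png

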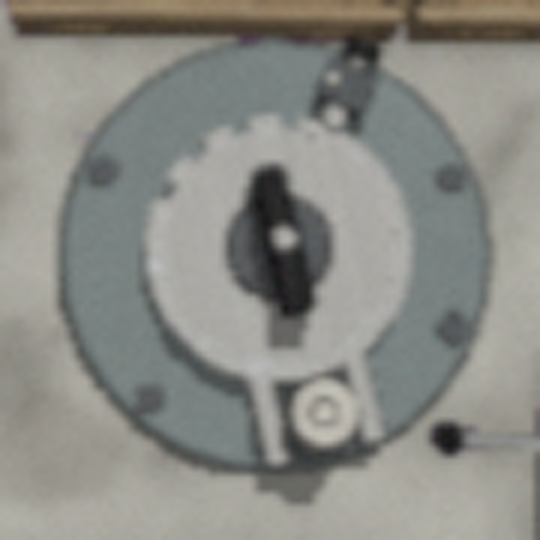

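View pics/c2.png

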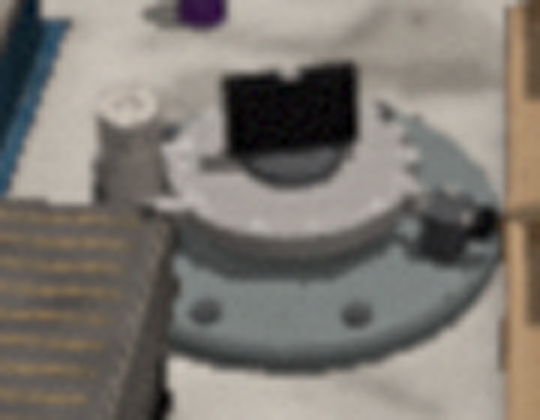

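The crops show the plug top at crop-top (324,412) and crop-side (128,105). The bar ends are at (268,172) and (296,312), and the base centre is about (276,253). The plunger block sits at (340,85), beside the bin wall.

Run:
```python
from h import *
T=lambda u,v,z: at("top",220+(u+.5)/6-.5,175+(v+.5)/6-.5,z)
S=lambda u,v,z: at("side",195+(u+.5)/6-.5,175+(v+.5)/6-.5,z)
np.set_printoptions(precision=4,suppress=True)
print("plug",T(324,412,.0755),S(128,105,.0755))
print("base",T(276,253,.0155))
a,b=T(268,172,.082),T(296,312,.082);print("bar",a,b,(a+b)/2,T(285,238,.082),"yaw",np.degrees(np.arctan2(*(a-b)[1::-1])))
print("side bar", S(223,78,.082),S(357,65,.082),S(290,72,.082))
c=(T(276,253,.0155)); p=T(324,412,.0755)[:2]; d=c[:2]-p; print("dist",np.linalg.norm(d),np.degrees(np.arctan2(d[1],d[0])))
F=lambda u,v,z: at("top",u/1.5625,v/1.5625,z)
for n,u,v,z in[("purple",298,376,.06),("brown",381,228,.06),("ring",245,307,.012),("chuck",187,333,.05),("key",575,332,.015),("binwallL",350,282,.06),("binwallR",450,282,.06),("blueblk tl",305,420,.06),("blueblk tr",472,427,.06),("striped tl",490,362,.07),("striped bl",487,465,.07),("lever",460,387,.05),("binleft",282,285,.06)]: print(n,F(u,v,z),F(u,v,0.0))
G=lambda u,v,z: at("side",u/1.5625,v/1.5625,z)
# side heights: solve along vertical
print("binwall side top near head (435,270)",[G(436,275,z) for z in(0,.05,.08,.1)])
print("blue tr corner side (320,245)",[G(320,246,z) for z in(0,.05,.08)])
print("striped corner (350,325)",[G(350,327,z) for z in(0,.04,.08)])
o=get_obs();print(o["eef_pos"])
```

```text
plug [ 0.438  -0.2256  0.0755] [ 0.4378 -0.2279  0.0755]
base [ 0.4994 -0.2109  0.0155]
bar [ 0.5231 -0.2045  0.082 ] [ 0.4731 -0.215   0.082 ] [ 0.4981 -0.2097  0.082 ] [ 0.4995 -0.2108  0.082 ] yaw 11.817021769783716
side bar [ 0.4737 -0.2174  0.082 ] [ 0.525 -0.206  0.082] [ 0.4993 -0.212   0.082 ]
dist 0.06310983580199334 13.463091534242867
purple [ 0.4415 -0.0464  0.06  ] [ 0.4425 -0.038   0.    ]
brown [ 0.6556 -0.158   0.06  ] [ 0.6716 -0.1574  0.    ]
ring [0.5431 0.0431 0.012 ] [0.5447 0.0459 0.    ]
chuck [0.4997 0.1142 0.05  ] [0.5039 0.1304 0.    ]
key [ 0.5129 -0.4513  0.015 ] [ 0.5143 -0.4561  0.    ]
binwallL [ 0.5753 -0.1152  0.06  ] [ 0.5857 -0.1116  0.    ]
binwallR [ 0.5778 -0.2583  0.06  ] [ 0.5884 -0.2647  0.    ]
blueblk tl [ 0.3816 -0.0583  0.06  ] [ 0.3784 -0.0507  0.    ]
blueblk tr [ 0.3747 -0.2888  0.06  ] [ 0.371  -0.2974  0.    ]
striped tl [ 0.4641 -0.313   0.07  ] [ 0.4671 -0.3252  0.    ]
striped bl [ 0.325  -0.3076  0.07  ] [ 0.3165 -0.3193  0.    ]
lever [ 0.4292 -0.2735  0.05  ] [ 0.4294 -0.2797  0.    ]
binleft [ 0.5693 -0.0187  0.06  ] [ 0.5793 -0.0084  0.    ]
binwall side top near head (435,270) [array([ 0.5849, -0.0305,  0.    ]), array([ 0.5838, -0.1106,  0.05  ]), array([ 0.5832, -0.1587,  0.08  ]), array([ 0.5828, -0.1907,  0.1   ])]
blue tr corner side (320,245) [array([0.3553, 0.0678, 0.    ]), array([ 0.3747, -0.0211,  0.05  ]), array([ 0.3863, -0.0744,  0.08  ])]
striped corner (350,325) [array([ 0.448 , -0.1936,  0.    ]), array([ 0.4569, -0.2461,  0.04  ]), array([ 0.4658, -0.2986,  0.08  ])]
[ 0.1758 -0.5471  0.2307]
```

Request:
{"method": "servo_tool", "body": {
  "commands": "0 0 0 43 -28 0 0.5;0 0 0 43 -28 0 0.5;0 0 0 43 -28 0 0.5;0 0 0 43 -28 0 0.5;0 0 0 43 -28 0 0.5"
}}

```text
time_s: 0.82
eef_pos: [0.3385, -0.347, 0.2312]
eef_rot: [0.0, 0.988, 0.155, 0.0]
wrist_force: [-0.0, -0.4, -0.3]
opening: 0.498
grasp_force: 0.0
```

Request:
{"method": "servo_tool", "body": {
  "commands": "0 0 0.04 43 -28 15 0.5;0 0 0.04 43 -28 15 0.5;0 0 0 43 -28 15 0.5;0 0 0 0 0 15 0.5;0 0 0 0 0 0 0.5"
}}

```text
time_s: 1.45
eef_pos: [0.4385, -0.2325, 0.1699]
eef_rot: [-0.001, 0.993, 0.116, -0.001]
wrist_force: [-0.4, -0.2, -0.5]
opening: 0.501
grasp_force: 0.0
```

```bash
cat >> h.py <<'E'
from scipy.spatial.transform import Rotation as Ro
np.set_printoptions(precision=4,suppress=True)
def st(X=None,yaw=None):
    o=get_obs();R=Ro.from_quat(np.roll(o["eef_rot"],-1)).as_matrix()
    y=np.arctan2(R[1,0],R[0,0])
    print("t",round(o["time_s"],2),"pos",o["eef_pos"],"yaw",round(y,4),"tilt",R[:2,2],"F",o["wrist_force"],"M",o["torque"],"op",round(o["opening"],3),"gf",round(o["grasp_force"],1),"q6",round(o["q"][5],3))
    if X is not None: print("d tool mm",R.T@(np.array(X)-o["eef_pos"])*1e3)
    if yaw is not None: print("wz",y-yaw)
E
python3 - <<'E'
from h import *
st([.437,-.2255,.047],.227)
a=camera("top")[175:265,210:310];b=camera("side")[145:235,190:290]
cv2.imwrite("pics/c3.png",np.hstack([cv2.resize(x,None,fx=4,fy=4,interpolation=cv2.INTER_CUBIC) for x in(a,b)]))
E
```

```text
t 1.45 pos [ 0.4385 -0.2325  0.1699] yaw 0.2317 tilt [-0.0026  0.0017] F [-0.3696 -0.1957 -0.4864] M [0.0428 0.003  0.0112] op 0.501 gf 0.0 q6 0.612
d tool mm [  0.4118  -6.8838 122.9018]
wz 0.004709314706474149
```

View pics/c3.png

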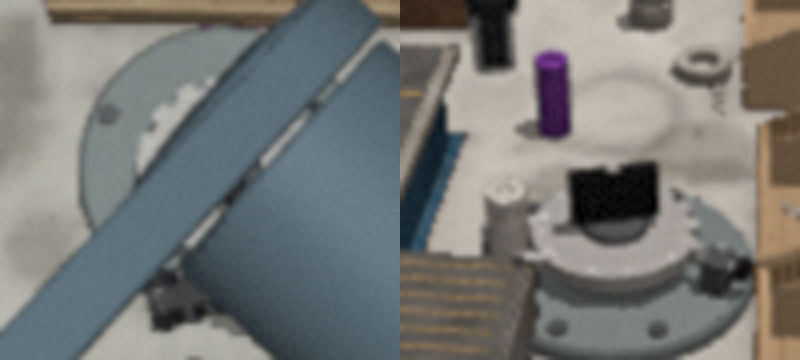

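The top view is occluded by the arm. The side view shows a finger at (490,40), with the plug at (507,190) below it.

Request:
{"method": "servo_tool", "body": {
  "commands": "0 0 0 0.4 -7 20 0.5;0 0 0 0 0 25 0.5;0 0 0 0 0 25 0.5;0 0 0 0 0 20 0.5;0 0 0 0 0 0 0.5"
}}

```text
time_s: 2.17
eef_pos: [0.4371, -0.2268, 0.0807]
eef_rot: [-0.001, 0.993, 0.114, -0.001]
wrist_force: [0.4, -0.4, 0.6]
opening: 0.5
grasp_force: 0.0
```

Run:
```python
from h import *
st([.437,-.2255,.047],.227)
b=camera("side")[145:235,180:280]
cv2.imwrite("pics/c4.png",cv2.resize(b,None,fx=6,fy=6,interpolation=cv2.INTER_CUBIC))
```

```text
t 2.17 pos [ 0.4371 -0.2268  0.0807] yaw 0.2285 tilt [-0.0017  0.0013] F [ 0.4081 -0.3502  0.6124] M [ 0.0161 -0.0193  0.0206] op 0.5 gf 0.0 q6 0.622
d tool mm [ 0.2797 -1.2077 33.668 ]
wz 0.001541413389774704
```

View pics/c4.png

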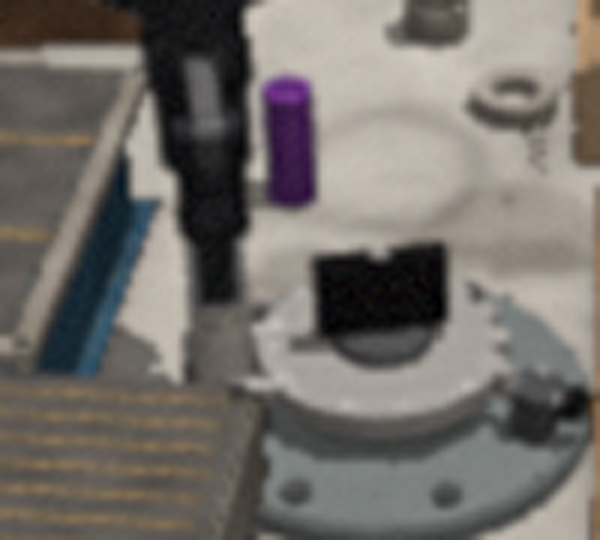

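The finger, at column 218, is lined up with the plug at column 220. I'll descend and close.

Request:
{"method": "servo_tool", "body": {
  "commands": "0 0 0 0 -0.8 12 0.5;0 0 0 0 0 12 0.5;0 0 0 0 0 9 0.5;0 0 0 0 0 0 0.2;0 0 0 0 0 0 0"
}}

```text
time_s: 2.85
eef_pos: [0.438, -0.2252, 0.0481]
eef_rot: [-0.0, 0.993, 0.115, -0.0]
wrist_force: [-0.1, -1.1, -3.4]
opening: 0.264
grasp_force: 58.8
```

Request:
{"method": "servo_tool", "body": {
  "commands": "0 0 0 0 0 0 0;0 0 0 0 0 0 0"
}}

```text
time_s: 3.1
eef_pos: [0.4382, -0.2253, 0.0484]
eef_rot: [0.0, 0.993, 0.115, 0.0]
wrist_force: [-0.0, 0.6, -1.3]
opening: 0.267
grasp_force: 58.8
```

```bash
python3 -c "
from h import *
st()"
```

```text
t 3.1 pos [ 0.4382 -0.2253  0.0484] yaw 0.2308 tilt [ 0.0001 -0.0001] F [-0.0006  0.5599 -1.3242] M [-0.0194 -0.0542  0.0332] op 0.267 gf 58.8 q6 0.624
```

Gripped (60 N, opening about 23 mm). Now I'll pull it straight up.

Request:
{"method": "servo_tool", "body": {
  "commands": "0 0 0 0 0 -4 0;0 0 0 0 0 -8 0;0 0 0 0 0 -12 0;0 0 0 0 0 -20 0;0 0 0 0 0 -20 0"
}}

```text
time_s: 3.72
eef_pos: [0.4383, -0.2255, 0.1137]
eef_rot: [0.0, 0.993, 0.115, 0.0]
wrist_force: [0.9, -0.3, -2.6]
opening: 0.269
grasp_force: 58.9
```

Request:
{"method": "servo_tool", "body": {
  "commands": "0 0 0 0 0 -20 0;0 0 0 0 0 -15 0;0 0 0 0 0 0 0"
}}

```text
time_s: 4.1
eef_pos: [0.439, -0.226, 0.1489]
eef_rot: [0.001, 0.993, 0.115, 0.001]
wrist_force: [-0.1, -0.3, -2.5]
opening: 0.265
grasp_force: 58.9
```

Run:
```python
from h import *
st([.505,-.05,.148])
b=camera("side")[115:245,150:320]
cv2.imwrite("pics/c5.png",cv2.resize(b,None,fx=4,fy=4,interpolation=cv2.INTER_CUBIC))
```

```text
t 4.1 pos [ 0.439  -0.226   0.1489] yaw 0.2308 tilt [ 0.0025 -0.0022] F [-0.1253 -0.2827 -2.4567] M [-0.0428  0.0353 -0.039 ] op 0.265 gf 58.9 q6 0.624
d tool mm [ 104.5622 -156.2687    0.6921]
```

View pics/c5.png

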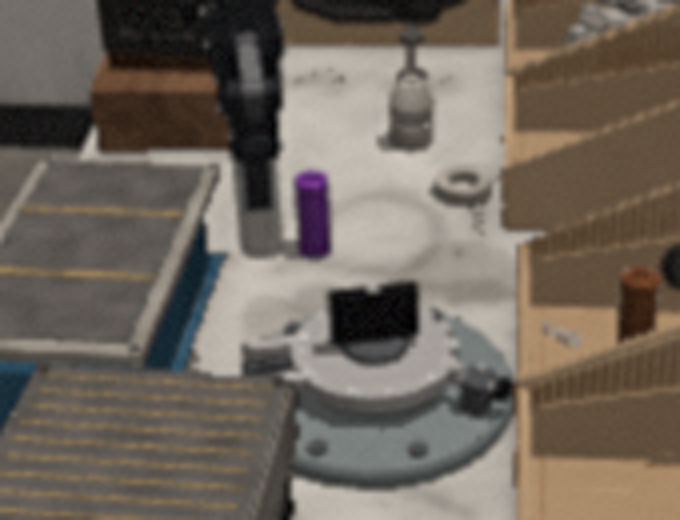

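The plug is held clear at (258,215), weighing about 2.5 N. I'll carry it over to (0.505, -0.05).

Request:
{"method": "servo_tool", "body": {
  "commands": "0 0 0 15 -22 0 0;0 0 0 25 -37 0 0;0 0 0 25 -38 0 0;0 0 0 25 -37 0 0;0 0 0 15 -22 0 0"
}}

```text
time_s: 4.78
eef_pos: [0.5043, -0.0473, 0.1461]
eef_rot: [-0.001, 0.993, 0.116, -0.001]
wrist_force: [0.4, 0.3, -2.3]
opening: 0.269
grasp_force: 59.2
```

Request:
{"method": "servo_tool", "body": {
  "commands": "0 0 0 0 0 20 0;0 0 0 0 0 30 0;0 0 0 0 0 30 0;0 0 0 0 0 20 0;0 0 0 0 0 5 0"
}}

```text
time_s: 5.4
eef_pos: [0.5027, -0.0488, 0.04]
eef_rot: [-0.001, 0.993, 0.115, -0.002]
wrist_force: [-0.0, -0.5, -2.9]
opening: 0.266
grasp_force: 59.1
```

Request:
{"method": "servo_tool", "body": {
  "commands": "0 0 0 0 0 0 0;0 0 0 0 0 0 0"
}}

```text
time_s: 5.65
eef_pos: [0.5054, -0.0497, 0.0431]
eef_rot: [0.0, 0.993, 0.115, 0.001]
wrist_force: [-0.1, -0.2, -3.6]
opening: 0.266
grasp_force: 59.1
```

```bash
python3 -c "
from h import *
st([.505,-.05,.0329])"
```

```text
t 5.65 pos [ 0.5054 -0.0497  0.0431] yaw 0.2308 tilt [ 0.0015 -0.0005] F [-0.128  -0.1683 -3.6088] M [-0.0404 -0.0301 -0.0415] op 0.266 gf 59.1 q6 1.008
d tool mm [-0.467   0.1736 10.2421]
```

Request:
{"method": "servo_tool", "body": {
  "commands": "0 0 0 0 0 4 0;0 0 0 0 0 3 0;0 0 0 0 0 1 0;0 0 0 0 0 0 0;0 0 0 0 0 0 0"
}}

```text
time_s: 6.28
eef_pos: [0.5048, -0.0495, 0.0344]
eef_rot: [0.0, 0.993, 0.115, 0.0]
wrist_force: [0.6, -0.1, -1.9]
opening: 0.265
grasp_force: 59.1
```

Request:
{"method": "servo_tool", "body": {
  "commands": "0 0 0 0 0 1 0;0 0 0 0 0 0.7 0;0 0 0 0 0 0 0;0 0 0 0 0 0 0"
}}

```text
time_s: 6.78
eef_pos: [0.5047, -0.0495, 0.0326]
eef_rot: [-0.0, 0.993, 0.115, 0.0]
wrist_force: [-0.5, 0.7, -2.4]
opening: 0.268
grasp_force: 59.1
```

Request:
{"method": "servo_tool", "body": {
  "commands": "0 0 0 0 0 0.6 0;0 0 0 0 0 0 0;0 0 0 0 0 0 0"
}}

```text
time_s: 7.15
eef_pos: [0.5047, -0.0495, 0.0321]
eef_rot: [0.0, 0.993, 0.115, 0.0]
wrist_force: [-0.5, -0.3, -0.7]
opening: 0.267
grasp_force: 59.4
```

Request:
{"method": "servo_tool", "body": {
  "commands": "0 0 0 0 0 0.5 0;0 0 0 0 0 0 0;0 0 0 0 0 0 0"
}}

```text
time_s: 7.52
eef_pos: [0.5049, -0.0495, 0.0321]
eef_rot: [0.0, 0.993, 0.115, 0.0]
wrist_force: [-2.3, 0.4, 4.2]
opening: 0.264
grasp_force: 60.2
```

Contact with the bench. I'll release gently and retreat.

Request:
{"method": "servo_tool", "body": {
  "commands": "0 0 0 0 0 0 0.35;0 0 0 0 0 0 0.5;0 0 0 0 0 0 0.5;0 0 0 0 0 -10 0.5;0 0 0 0 0 -30 0.5"
}}

```text
time_s: 8.15
eef_pos: [0.5034, -0.0491, 0.071]
eef_rot: [-0.001, 0.993, 0.115, -0.002]
wrist_force: [0.1, 0.0, -0.3]
opening: 0.504
grasp_force: 0.0
```

Request:
{"method": "servo_tool", "body": {
  "commands": "0 0 0 0 0 -40 0.6;0 0 0 0 0 -40 0.6;0 0 0 0 0 0 0.6"
}}

```text
time_s: 8.52
eef_pos: [0.5074, -0.0503, 0.1558]
eef_rot: [0.002, 0.993, 0.115, 0.004]
wrist_force: [1.1, 0.5, 1.1]
opening: 0.601
grasp_force: 0.0
```

Run:
```python
from h import *
st([.4993,-.211,.149],.227)
b=camera("side")[115:245,170:340]
cv2.imwrite("pics/c6.png",np.vstack([cv2.resize(b,None,fx=3.4,fy=3.4,interpolation=cv2.INTER_CUBIC)]))
```

```text
t 8.53 pos [ 0.5074 -0.0503  0.1558] yaw 0.231 tilt [ 0.0077 -0.0027] F [1.146  0.4871 1.1114] M [-0.0168 -0.0423 -0.0621] op 0.601 gf 0.0 q6 1.008
d tool mm [-44.6942 154.5487   7.1864]
wz 0.00399272627422545
```

View pics/c6.png

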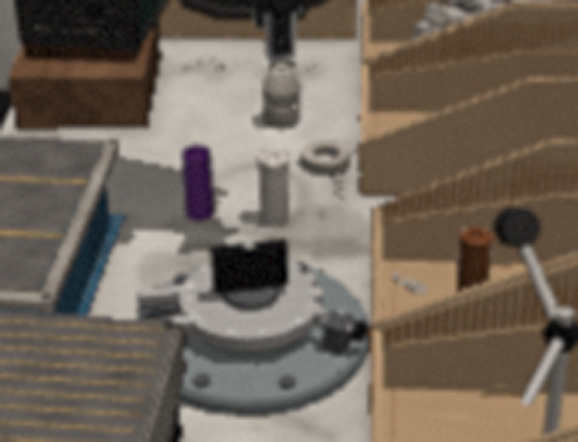

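The plug stands upright at (273,190). Now over to the bar.

Request:
{"method": "servo_tool", "body": {
  "commands": "0 0 0.004 -6 21 0 0.6;0 0 0 -11 37 0 0.6;0 0 0 -11 39 0 0.6;0 0 0 -11 37 0 0.6;0 0 0 -6 21 0 0.6"
}}

```text
time_s: 9.2
eef_pos: [0.4948, -0.2118, 0.1502]
eef_rot: [-0.001, 0.994, 0.112, -0.001]
wrist_force: [0.2, 0.4, 1.2]
opening: 0.598
grasp_force: 0.0
```

Request:
{"method": "servo_tool", "body": {
  "commands": "0 0 0 0 0 20 0.6;0 0 0 0 0 20 0.6;0 0 0 0 0 15 0.6;0 0 0 0 0 0 0.6;0 0 0 0 0 0 0.6"
}}

```text
time_s: 9.82
eef_pos: [0.4961, -0.2106, 0.0969]
eef_rot: [0.0, 0.994, 0.113, 0.0]
wrist_force: [0.9, 0.4, 0.1]
opening: 0.6
grasp_force: 0.0
```

```bash
python3 -c "
from h import *
st([.4993,-.211,.050],.227)"
```

```text
t 9.82 pos [ 0.4961 -0.2106  0.0969] yaw 0.2271 tilt [ 0.0005 -0.0003] F [0.8638 0.4042 0.1208] M [-0.0322 -0.0109  0.0108] op 0.6 gf 0.0 q6 0.722
d tool mm [ 2.9883  1.0877 46.9385]
wz 0.00012105503504059034
```

Request:
{"method": "servo_tool", "body": {
  "commands": "0 0 0 3 1 12 0.6;0 0 0 0 0 15 0.6;0 0 0 0 0 12 0.6;0 0 0 0 0 8 0.6;0 0 0 0 0 0 0.6"
}}

```text
time_s: 10.45
eef_pos: [0.4983, -0.2105, 0.0485]
eef_rot: [-0.001, 0.994, 0.113, -0.001]
wrist_force: [0.3, -0.9, -0.2]
opening: 0.6
grasp_force: 0.0
```

Request:
{"method": "servo_tool", "body": {
  "commands": "0 0 0 0 0 0 0.3;0 0 0 0 0 0 0.1;0 0 0 0 0 0 0;0 0 0 0 0 0 0;0 0 0 0 0 0 0"
}}

```text
time_s: 11.08
eef_pos: [0.4993, -0.2112, 0.0501]
eef_rot: [0.0, 0.994, 0.113, 0.0]
wrist_force: [-1.0, 0.7, 6.3]
opening: 0.131
grasp_force: 59.3
```

```bash
python3 -c "
from h import *
st([.4993,-.211,.050],.227)"
```

```text
t 11.07 pos [ 0.4993 -0.2112  0.0501] yaw 0.2269 tilt [ 0.0008 -0.0007] F [-1.0178  0.7263  6.33  ] M [0.1077 0.1714 0.0978] op 0.131 gf 59.3 q6 0.725
d tool mm [ 0.0564 -0.2294  0.1358]
wz -8.91944152713875e-05
```

```bash
cat >> h.py <<'E'
def s2():
    o=get_obs();R=Ro.from_quat(np.roll(o["eef_rot"],-1)).as_matrix();y=np.arctan2(R[1,0],R[0,0])
    print("t %.2f dial~%.4f Mz %.3f F %s pos %s q6 %.2f gf %.0f"%(o["time_s"],.227-y,o["torque"][2],o["wrist_force"],o["eef_pos"],o["q"][5],o["grasp_force"]))
E
python3 -c "from h import *;s2()"
```

```text
t 11.07 dial~0.0001 Mz 0.098 F [-1.0178  0.7263  6.33  ] pos [ 0.4993 -0.2112  0.0501] q6 0.72 gf 59
```

Request:
{"method": "servo_tool", "body": {
  "commands": "0 0 0.03 0 0 0 0;0 0 0.03 0 0 0 0;0 0 0 0 0 0 0"
}}

```text
time_s: 11.45
eef_pos: [0.4993, -0.2112, 0.0501]
eef_rot: [0.0, 0.997, 0.083, 0.0]
wrist_force: [-1.0, -1.0, 6.0]
opening: 0.133
grasp_force: 59.3
```

```bash
python3 -c "from h import *;s2()"
```

```text
t 11.45 dial~0.0604 Mz 0.110 F [-0.9609 -1.0315  6.0347] pos [ 0.4993 -0.2112  0.0501] q6 0.79 gf 59
```

Request:
{"method": "servo_tool", "body": {
  "commands": "0 0 0.04 0 0 0 0;0 0 0.04 0 0 0 0;0 0 0 0 0 0 0"
}}

```text
time_s: 11.82
eef_pos: [0.4993, -0.2112, 0.0501]
eef_rot: [0.0, 0.999, 0.043, 0.0]
wrist_force: [-0.7, 1.1, 6.0]
opening: 0.13
grasp_force: 59.4
```

```bash
python3 -c "from h import *;s2()"
```

```text
t 11.82 dial~0.1404 Mz 0.175 F [-0.6697  1.1423  5.9585] pos [ 0.4993 -0.2112  0.0501] q6 0.87 gf 59
```

Request:
{"method": "servo_tool", "body": {
  "commands": "0 0 0.03 0 0 0 0;0 0 0.03 0 0 0 0;0 0 0 0 0 0 0"
}}

```text
time_s: 12.2
eef_pos: [0.4993, -0.2111, 0.0501]
eef_rot: [0.0, 1.0, 0.013, 0.0]
wrist_force: [-0.7, 0.3, 6.7]
opening: 0.131
grasp_force: 59.3
```

```bash
python3 -c "from h import *;s2()"
```

```text
t 12.20 dial~0.2005 Mz 0.030 F [-0.6813  0.3213  6.714 ] pos [ 0.4993 -0.2111  0.0501] q6 0.93 gf 59
```

```bash
cat > m.py <<'E'
from h import *
M=[];I=[]
for i in range(4):
    o=get_obs();M.append(o["torque"][2])
    if i<3:I.append(camera("side").astype(float))
R=Ro.from_quat(np.roll(o["eef_rot"],-1)).as_matrix();y=np.arctan2(R[1,0],R[0,0])
np.save("pics/s%04d.npy"%round(o["time_s"]*100),np.mean(I,0)[170:250,190:300])
print("t %.2f dial~%.4f Mz %.3f±%.3f F %s"%(o["time_s"],.227-y,np.mean(M),np.std(M),o["wrist_force"]))
open("log.txt","a").write("%04d %.4f %.4f\n"%(round(o["time_s"]*100),.227-y,np.mean(M)))
E
python3 m.py
```

```text
t 12.35 dial~0.2002 Mz 0.091±0.036 F [-1.1699  0.5604  5.762 ]
```

Request:
{"method": "servo_tool", "body": {
  "commands": "0 0 0.04 0 0 0 0;0 0 0 0 0 0 0"
}}

```text
time_s: 12.6
eef_pos: [0.4992, -0.2111, 0.0501]
eef_rot: [0.0, 1.0, -0.007, 0.0]
wrist_force: [-0.3, 0.8, 5.8]
opening: 0.128
grasp_force: 59.3
```

```bash
python3 m.py
```

```text
t 12.75 dial~0.2403 Mz 0.040±0.030 F [-1.975   1.1366  6.1776]
```

Request:
{"method": "servo_tool", "body": {
  "commands": "0 0 0.04 0 0 0 0;0 0 0 0 0 0 0"
}}

```text
time_s: 13.0
eef_pos: [0.4993, -0.2111, 0.0501]
eef_rot: [0.0, 1.0, -0.027, 0.0]
wrist_force: [-1.4, 0.9, 5.8]
opening: 0.13
grasp_force: 59.4
```

```bash
python3 m.py
```

```text
t 13.15 dial~0.2800 Mz 0.156±0.020 F [-1.6213  0.8096  5.9585]
```

Request:
{"method": "servo_tool", "body": {
  "commands": "0 0 0.04 0 0 0 0;0 0 0 0 0 0 0"
}}

```text
time_s: 13.4
eef_pos: [0.4993, -0.211, 0.0501]
eef_rot: [0.0, 0.999, -0.047, 0.0]
wrist_force: [-0.5, 1.3, 6.4]
opening: 0.135
grasp_force: 59.4
```

```bash
python3 m.py
```

```text
t 13.55 dial~0.3199 Mz 0.169±0.018 F [-0.7777  0.9102  6.7794]
```

Request:
{"method": "servo_tool", "body": {
  "commands": "0 0 0.04 0 0 0 0;0 0 0 0 0 0 0"
}}

```text
time_s: 13.8
eef_pos: [0.4993, -0.211, 0.0501]
eef_rot: [0.0, 0.998, -0.067, 0.0]
wrist_force: [-0.9, 1.5, 5.4]
opening: 0.124
grasp_force: 59.4
```

```bash
python3 m.py
```

```text
t 13.95 dial~0.3598 Mz 0.224±0.036 F [-0.9819  0.7335  7.4048]
```

Request:
{"method": "servo_tool", "body": {
  "commands": "0 0 0.04 0 0 0 0;0 0 0 0 0 0 0"
}}

```text
time_s: 14.2
eef_pos: [0.4993, -0.211, 0.0501]
eef_rot: [0.0, 0.996, -0.086, 0.0]
wrist_force: [-1.1, 1.2, 6.4]
opening: 0.129
grasp_force: 59.4
```

```bash
python3 m.py
```

```text
t 14.35 dial~0.3997 Mz 0.292±0.034 F [-1.1285  1.9413  7.0772]
```

Request:
{"method": "servo_tool", "body": {
  "commands": "0 0 0.04 0 0 0 0;0 0 0 0 0 0 0"
}}

```text
time_s: 14.6
eef_pos: [0.4993, -0.2109, 0.0501]
eef_rot: [0.0, 0.994, -0.106, 0.0]
wrist_force: [-1.2, 0.6, 6.8]
opening: 0.128
grasp_force: 59.4
```

```bash
python3 m.py
```

```text
t 14.75 dial~0.4399 Mz 0.199±0.051 F [-0.5315  0.8197  6.4145]
```

Request:
{"method": "servo_tool", "body": {
  "commands": "0 0 0.04 0 0 0 0;0 0 0 0 0 0 0"
}}

```text
time_s: 15.0
eef_pos: [0.4993, -0.2109, 0.0501]
eef_rot: [0.0, 0.992, -0.126, 0.0]
wrist_force: [-0.6, 1.2, 6.8]
opening: 0.131
grasp_force: 59.4
```

```bash
python3 m.py
```

```text
t 15.15 dial~0.4799 Mz 0.182±0.033 F [-0.9458  1.7283  6.6611]
```

Request:
{"method": "servo_tool", "body": {
  "commands": "0 0 0.04 0 0 0 0;0 0 0 0 0 0 0"
}}

```text
time_s: 15.4
eef_pos: [0.4993, -0.2109, 0.0501]
eef_rot: [0.0, 0.989, -0.146, 0.0]
wrist_force: [-0.5, 1.5, 7.2]
opening: 0.132
grasp_force: 59.4
```

```bash
python3 m.py
```

```text
t 15.55 dial~0.5200 Mz 0.166±0.021 F [-0.1132  1.9089  7.1665]
```

Request:
{"method": "servo_tool", "body": {
  "commands": "0 0 0.04 0 0 0 0;0 0 0 0 0 0 0"
}}

```text
time_s: 15.8
eef_pos: [0.4993, -0.2109, 0.0501]
eef_rot: [0.0, 0.986, -0.166, 0.0]
wrist_force: [-0.6, 1.8, 6.1]
opening: 0.131
grasp_force: 59.5
```

```bash
python3 m.py
```

```text
t 15.95 dial~0.5598 Mz 0.207±0.023 F [-1.0884  2.4127  5.7331]
```

The torque dips near 0.24 and peaks near 0.40, so the first notch is at about 0.32. I expect the second at about 0.72 and the third at about 1.12.

Request:
{"method": "servo_tool", "body": {
  "commands": "0 0 0.04 0 0 0 0;0 0 0 0 0 0 0"
}}

```text
time_s: 16.2
eef_pos: [0.4993, -0.2109, 0.0501]
eef_rot: [-0.0, 0.983, -0.186, 0.0]
wrist_force: [-1.0, 1.5, 7.1]
opening: 0.132
grasp_force: 59.4
```

```bash
python3 m.py
```

```text
t 16.35 dial~0.6001 Mz 0.130±0.014 F [-0.3256  2.1946  6.3804]
```

Request:
{"method": "servo_tool", "body": {
  "commands": "0 0 0.04 0 0 0 0;0 0 0 0 0 0 0"
}}

```text
time_s: 16.6
eef_pos: [0.4993, -0.2108, 0.0501]
eef_rot: [-0.0, 0.979, -0.205, 0.0]
wrist_force: [-0.0, 1.3, 6.2]
opening: 0.129
grasp_force: 59.4
```

```bash
python3 m.py
```

```text
t 16.75 dial~0.6401 Mz 0.081±0.033 F [-0.767   1.4836  6.3328]
```

Request:
{"method": "servo_tool", "body": {
  "commands": "0 0 0.04 0 0 0 0;0 0 0 0 0 0 0"
}}

```text
time_s: 17.0
eef_pos: [0.4993, -0.2108, 0.0501]
eef_rot: [-0.0, 0.974, -0.225, 0.0]
wrist_force: [-0.8, 2.5, 6.1]
opening: 0.129
grasp_force: 59.4
```

```bash
python3 m.py
```

```text
t 17.15 dial~0.6799 Mz 0.175±0.022 F [0.4276 2.3686 5.9618]
```

Request:
{"method": "servo_tool", "body": {
  "commands": "0 0 0.04 0 0 0 0;0 0 0 0 0 0 0"
}}

```text
time_s: 17.4
eef_pos: [0.4993, -0.2108, 0.0501]
eef_rot: [-0.0, 0.97, -0.244, 0.0]
wrist_force: [-0.4, 1.7, 6.0]
opening: 0.135
grasp_force: 59.5
```

```bash
python3 m.py
```

```text
t 17.55 dial~0.7199 Mz 0.195±0.027 F [-0.3874  2.5916  6.7918]
```

Request:
{"method": "servo_tool", "body": {
  "commands": "0 0 0.04 0 0 0 0;0 0 0 0 0 0 0"
}}

```text
time_s: 17.8
eef_pos: [0.4994, -0.2108, 0.0501]
eef_rot: [-0.0, 0.965, -0.263, 0.0]
wrist_force: [-0.7, 1.5, 5.8]
opening: 0.133
grasp_force: 59.4
```

```bash
python3 m.py
```

```text
t 17.95 dial~0.7597 Mz 0.239±0.036 F [-0.4456  1.7926  6.482 ]
```

Request:
{"method": "servo_tool", "body": {
  "commands": "0 0 0.02 0 0 0 0;0 0 0 0 0 0 0"
}}

```text
time_s: 18.2
eef_pos: [0.4994, -0.2107, 0.0501]
eef_rot: [-0.0, 0.962, -0.273, 0.0]
wrist_force: [-0.3, 1.7, 7.0]
opening: 0.132
grasp_force: 59.6
```

```bash
python3 m.py
```

```text
t 18.35 dial~0.7795 Mz 0.306±0.021 F [-0.0461  1.7435  5.964 ]
```

Request:
{"method": "servo_tool", "body": {
  "commands": "0 0 0.02 0 0 0 0;0 0 0 0 0 0 0"
}}

```text
time_s: 18.6
eef_pos: [0.4994, -0.2107, 0.0501]
eef_rot: [-0.0, 0.959, -0.282, 0.0]
wrist_force: [-0.7, 3.4, 6.7]
opening: 0.13
grasp_force: 59.6
```

```bash
python3 m.py
```

```text
t 18.75 dial~0.7995 Mz 0.281±0.017 F [0.0784 1.5244 6.5934]
```

Request:
{"method": "servo_tool", "body": {
  "commands": "0 0 0.02 0 0 0 0;0 0 0 0 0 0 0"
}}

```text
time_s: 19.0
eef_pos: [0.4994, -0.2107, 0.0501]
eef_rot: [-0.0, 0.956, -0.292, 0.0]
wrist_force: [0.2, 2.9, 6.7]
opening: 0.126
grasp_force: 59.5
```

```bash
python3 m.py
```

```text
t 19.15 dial~0.8196 Mz 0.281±0.022 F [0.1639 2.7211 5.8154]
```

Request:
{"method": "servo_tool", "body": {
  "commands": "0 0 0.02 0 0 0 0;0 0 0 0 0 0 0"
}}

```text
time_s: 19.4
eef_pos: [0.4994, -0.2107, 0.0501]
eef_rot: [-0.0, 0.953, -0.302, 0.0]
wrist_force: [-0.3, 2.5, 5.4]
opening: 0.128
grasp_force: 59.4
```

```bash
python3 m.py
```

```text
t 19.55 dial~0.8398 Mz 0.201±0.012 F [0.2214 2.9383 6.5937]
```

Request:
{"method": "servo_tool", "body": {
  "commands": "0 0 0.04 0 0 0 0;0 0 0 0 0 0 0"
}}

```text
time_s: 19.8
eef_pos: [0.4994, -0.2107, 0.0501]
eef_rot: [-0.0, 0.947, -0.321, 0.0]
wrist_force: [0.8, 1.9, 5.5]
opening: 0.133
grasp_force: 59.4
```

```bash
python3 m.py
python3 - <<'E'
# button: follow dark-blob centroid at outer end of the plunger
import numpy as np
from h import px
c=np.array([.4993,-.211]);a=.227-np.radians(40)
for r in(.06,.088,.1): print(px("side",[c[0]+r*np.cos(a),c[1]+r*np.sin(a),.03])-[190,170])
E
```

```text
t 19.95 dial~0.8797 Mz 0.239±0.038 F [-0.1709  3.2988  6.7949]
[75.3101 41.7702]
[85.8968 45.4105]
[90.5228 47.0014]
```

Second click is centred at about 0.715, so the third is at about 1.115.

Request:
{"method": "servo_tool", "body": {
  "commands": "0 0 0.04 0 0 0 0;0 0 0.04 0 0 0 0;0 0 0 0 0 0 0"
}}

```text
time_s: 20.32
eef_pos: [0.4994, -0.2106, 0.0501]
eef_rot: [-0.0, 0.934, -0.358, 0.0]
wrist_force: [-0.3, 3.0, 5.7]
opening: 0.136
grasp_force: 59.4
```

```bash
python3 m.py
```

```text
t 20.48 dial~0.9597 Mz 0.248±0.024 F [-0.2559  2.7088  5.528 ]
```

Request:
{"method": "servo_tool", "body": {
  "commands": "0 0 0.03 0 0 0 0;0 0 0 0 0 0 0"
}}

```text
time_s: 20.72
eef_pos: [0.4994, -0.2106, 0.0501]
eef_rot: [-0.0, 0.928, -0.372, 0.0]
wrist_force: [-0.5, 3.3, 6.5]
opening: 0.129
grasp_force: 59.4
```

```bash
python3 m.py
```

```text
t 20.88 dial~0.9899 Mz 0.168±0.043 F [0.269  2.4816 5.6054]
```

Request:
{"method": "servo_tool", "body": {
  "commands": "0 0 0.02 0 0 0 0;0 0 0 0 0 0 0"
}}

```text
time_s: 21.12
eef_pos: [0.4994, -0.2106, 0.0501]
eef_rot: [-0.0, 0.924, -0.382, 0.0]
wrist_force: [-0.0, 3.3, 6.4]
opening: 0.128
grasp_force: 59.4
```

```bash
python3 m.py
```

```text
t 21.27 dial~1.0099 Mz 0.111±0.019 F [0.529  2.1453 6.2093]
```

Request:
{"method": "servo_tool", "body": {
  "commands": "0 0 0.02 0 0 0 0;0 0 0 0 0 0 0"
}}

```text
time_s: 21.52
eef_pos: [0.4994, -0.2106, 0.0501]
eef_rot: [-0.0, 0.92, -0.391, 0.0]
wrist_force: [-0.0, 2.6, 7.3]
opening: 0.129
grasp_force: 59.4
```

```bash
python3 m.py
```

```text
t 21.68 dial~1.0301 Mz 0.136±0.035 F [-0.4129  2.7827  5.3141]
```

Request:
{"method": "servo_tool", "body": {
  "commands": "0 0 0.02 0 0 0 0;0 0 0 0 0 0 0"
}}

```text
time_s: 21.92
eef_pos: [0.4995, -0.2106, 0.0501]
eef_rot: [-0.0, 0.916, -0.4, 0.0]
wrist_force: [0.3, 2.7, 6.0]
opening: 0.128
grasp_force: 59.3
```

```bash
python3 m.py
```

```text
t 22.07 dial~1.0501 Mz 0.062±0.036 F [-0.4508  2.8876  6.1828]
```

Request:
{"method": "servo_tool", "body": {
  "commands": "0 0 0.02 0 0 0 0;0 0 0 0 0 0 0"
}}

```text
time_s: 22.32
eef_pos: [0.4995, -0.2106, 0.0501]
eef_rot: [-0.0, 0.912, -0.409, 0.0]
wrist_force: [0.6, 2.8, 5.9]
opening: 0.133
grasp_force: 59.4
```

```bash
python3 m.py
```

```text
t 22.48 dial~1.0699 Mz 0.189±0.020 F [1.0766 3.0055 6.9306]
```

Request:
{"method": "servo_tool", "body": {
  "commands": "0 0 0.025 0 0 0 0;0 0 0 0 0 0 0"
}}

```text
time_s: 22.72
eef_pos: [0.4995, -0.2106, 0.0501]
eef_rot: [-0.0, 0.907, -0.421, 0.0]
wrist_force: [-0.9, 3.3, 6.6]
opening: 0.133
grasp_force: 59.4
```

```bash
python3 m.py; cat log.txt
python3 - <<'E'
import numpy as np,cv2
L=[l.split() for l in open("log.txt")]
# template-match the button/dark end of the plunger between frames, sub-pixel via phaseCorrelate
A=[cv2.cvtColor(np.load(f"pics/s{l[0]}.npy").astype(np.float32),cv2.COLOR_BGR2GRAY) for l in L]
w=cv2.createHanningWindow((16,16),cv2.CV_32F)
g=[a[32:48,80:96] for a in A]
for l,x in zip(L,g): print(l[1],np.round(cv2.phaseCorrelate(g[0].copy(),x.copy(),w)[0],3))
v=[cv2.resize(np.clip(A[i],0,255).astype(np.uint8),None,fx=5,fy=5,interpolation=cv2.INTER_CUBIC)[80:330,250:550] for i in(0,-1)]
cv2.imwrite("pics/c7.png",np.hstack(v))
E
```

```text
t 22.88 dial~1.0948 Mz 0.242±0.028 F [0.472  3.2719 5.5782]
1235 0.2002 0.0910
1275 0.2403 0.0401
1315 0.2800 0.1555
1355 0.3199 0.1686
1395 0.3598 0.2240
1435 0.3997 0.2924
1475 0.4399 0.1988
1515 0.4799 0.1820
1555 0.5200 0.1658
1595 0.5598 0.2069
1635 0.6001 0.1300
1675 0.6401 0.0813
1715 0.6799 0.1750
1755 0.7199 0.1949
1795 0.7597 0.2390
1835 0.7795 0.3064
1875 0.7995 0.2807
1915 0.8196 0.2812
1955 0.8398 0.2011
1995 0.8797 0.2386
2048 0.9597 0.2479
2088 0.9899 0.1684
2128 1.0099 0.1113
2168 1.0301 0.1364
2208 1.0501 0.0615
2248 1.0699 0.1894
2288 1.0948 0.2422
0.2002 [0. 0.]
0.2403 [-0.284  0.285]
0.2800 [-0.594  0.203]
0.3199 [-0.658  0.17 ]
0.3598 [-0.256  0.261]
0.3997 [0.002 0.007]
0.4399 [-0.147  0.043]
0.4799 [-0.193  0.182]
0.5200 [-0.035  0.026]
0.5598 [-0.131  0.063]
0.6001 [0.121 0.105]
0.6401 [-0.301  0.202]
0.6799 [-0.579  0.309]
0.7199 [-0.581  0.083]
0.7597 [-0.456  0.375]
0.7795 [-0.264  0.309]
0.7995 [-0.123  0.02 ]
0.8196 [0.036 0.018]
0.8398 [-0.16  -0.019]
0.8797 [-0.114  0.086]
0.9597 [-0.124  0.059]
0.9899 [-0.046  0.119]
1.0099 [-0.048  0.014]
1.0301 [-0.171  0.275]
1.0501 [-0.425  0.157]
1.0699 [-0.669  0.233]
1.0948 [-0.644  0.112]
```

View pics/c7.png

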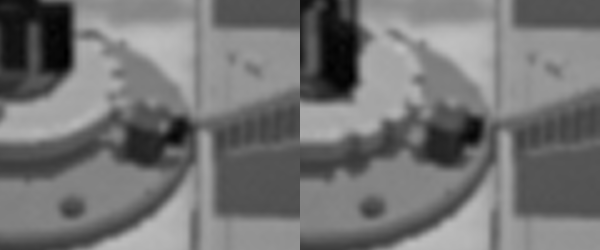

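The plunger button has moved inward, about 0.65 px between the left and right crops. This happened in three separate windows, centred at about 0.305, 0.705 and now about 1.105. One last nudge to the notch's middle, then check that it holds.

Request:
{"method": "servo_tool", "body": {
  "commands": "0 0 0.01 0 0 0 0;0 0 0 0 0 0 0;0 0 0 0 0 0 0;0 0 0 0 0 0 0"
}}

```text
time_s: 23.38
eef_pos: [0.4995, -0.2106, 0.0501]
eef_rot: [-0.0, 0.905, -0.425, 0.0]
wrist_force: [0.7, 2.9, 5.8]
opening: 0.131
grasp_force: 59.4
```

```bash
python3 m.py
python3 - <<'E'
import numpy as np,cv2
L=[l.split() for l in open("log.txt")]
G=lambda l:cv2.cvtColor(np.load(f"pics/s{l[0]}.npy").astype(np.float32),cv2.COLOR_BGR2GRAY)[32:48,80:96].copy()
print(cv2.phaseCorrelate(G(L[0]),G(L[-1]),cv2.createHanningWindow((16,16),cv2.CV_32F))[0])
from h import *
a=camera("side")[110:260,170:370];b=camera("top")
cv2.imwrite("pics/c8.png",cv2.resize(a,None,fx=3.5,fy=3.5,interpolation=cv2.INTER_CUBIC))
E
```

```text
t 23.52 dial~1.1047 Mz 0.221±0.035 F [0.4951 3.294  6.0571]
(-0.5486649754398751, 0.23343144963743434)
```

View pics/c8.png

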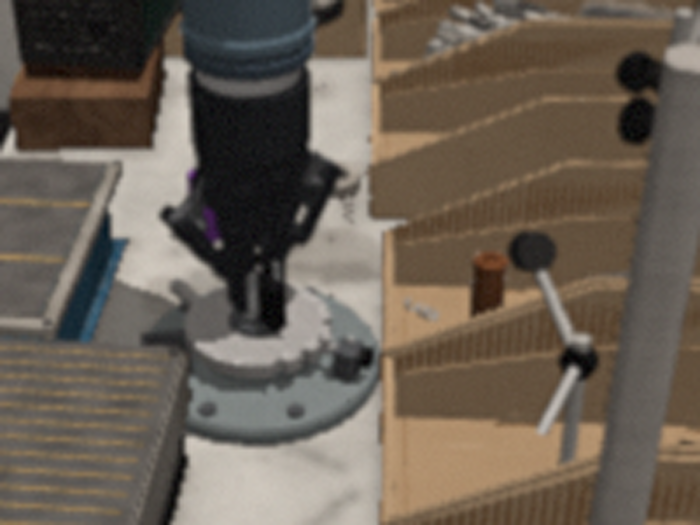

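The gripper holds the bar at (258,305), and the plunger at (350,360) is home in the third notch. Everything is steady, so I'm handing in.

```bash
python3 -c "
from bench import *
print(hand_in())"
```

```text
the job is handed in; nothing more can be done
None
```

The job is handed in at about 23.6 s: the plug stands on the bench about 160 mm from the head's axis, the bar is still gripped at the third click (about 1.10 rad) with the plunger home, and the chuck, key and ring gauge were not touched.

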